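# Comb spacer rods into a grooved tray

## Robot

A 6-joint arm with a two-finger parallel gripper is mounted at the origin on a cart in front of the work surface, level with it; the furniture and walls round the work are solid. World frame = base frame: x ahead of the robot, y to its left, z up, the work surface at z = 0. Lengths are in m, angles in rad, forces in N, time in s.
With the tool pointing down it reaches from about 0.35 to 1 m from the base axis. Payload 7.1 kg.
Tool frame: the origin (TCP) lies midway between the tips of the shut fingers; the grasp point (between the pads) lies 19 mm behind it (manip.grip_point_offset is the distance from the TCP to the grasp point, in m); x points along the fingers, z is the direction in which the jaws open and shut, and the axes are right-handed (so a half turn about x gives the same grasp; the last joint's range is limited). The gripper opens to 85 mm and grips with 20 to 120 N. Pads are 22 mm wide; open, the fingers measure 114 mm over their backs; the gripper's body (76 mm by 85 mm) begins 54 mm behind the grasp point. The pads swing forward as they close: fully open they stand 13 mm farther back than shut.
Start: joints at [-1.127, 0.423, 1.63, -0, 1.089, -0.019], TCP at [0.279, -0.559, 0.231] pointing down, gripper open.
Joint ranges: [-3, 3], [-0.9, 2.11], [0.09, 2.58], [-1.31, 4.45], [0.11, 2.69], [-2.54, 2.54]. Speed limits (rad/s): [2.39, 2.39, 3.01, 3.14, 3.14, 3.14].

## Interface

Orientations are given as a unit quaternion [x, y, z, w].
In Python, from plant import manip gives the robot as it stands.
- The arm moves only by the shell command python3 -m handwheel 'ROWS' [FORCE]. ROWS is JSON, a list that holds one entry, the list of rows, each a list of 5 numbers: the shift along the tool's x, y, z in mm, then the turn about the tool's x in degrees, then the opening in per cent of the stroke, from 0 (shut) to 100 (fully open). In form: [[[tx, ty, tz, spin, jaw], ...]]. A call has 1 to 20 rows; each row is the pose to reach, as a shift and turn from the pose commanded when the call began, along the tool's axes at that moment; what a row does not reach only later rows make up. A row lasts 1/10 s, in which the tool goes at most 50 mm and 8.59 degrees, less where a joint would pass 70% of its speed; a pose out of reach is approached as far as the arm can. A call with a gripper value outside its range is refused whole. The fingers move at their own pace and stop on an object; FORCE is the grip in N (left out, the last holds). Time passes only in rows, so rows that repeat a pose let the fingers close. It gives the time, the measured TCP pose, the force and the opening at its end, in the units of the state.
- manip.observe(): the state, without advancing time (a new reading comes with each control period).
- manip.capture(name): name is "scene" or "top" or "wrist"; returns the picture (384x512x3 uint8, red, green, blue); there is no depth.
- manip.calibration(name): a dict with "mtx" (3x3 intrinsics, pixels), "origin" and "rotation" of the camera in the world; the wrist camera has in their place "hand_eye" (4x4, takes a point from camera to tool coordinates, whose origin is the TCP and whose axes are the tool frame's). Camera axes: x right, y down, z forward; pixel columns grow to the right and rows downward; lengths in m; the calibration is good to about 2 mm. A picture is of the moment at which its call begins: read the wrist's pose just before it. calibration takes no time and is no camera call.
- manip.finish_job(): hands the job in, once; it reports no verdict.
Trained networks look in the newest picture that a camera, given by its name, has taken for a name from the list of things; names that differ only in an ending like _2 or _b are one class to them, and where a whole thing is asked for, a point or a joint stands for the part that bears it (a point fixed in the world has none). Each returns a list of dicts, best first, with "score" (0 to 1); they miss things now and then, are a little off and sometimes report something else, mostly with a low value. They report only what shows in the picture. A call takes as long as a camera call. They do not tell look-alikes from the thing itself.
- manip.look_for(camera, thing): "point" ([x, y, z] in m, in world coordinates, good to about 4 mm: the middle of the surface that is visible of it).
- manip.regions_of(camera, thing): "mask" (384x512 bool, what is visible of it).
- manip.mark_of(camera, thing): "point" ([x, y, z] in m, in world coordinates, good to about 4 mm: a listed point, or the origin of a listed thing).
The state is a dict: "t": time; "q": joint angles; "joint_vel": joint speeds; "joint_efforts": joint torques, N m; "tcp_pos": TCP position; "tcp_rot": TCP orientation; "ft_force": force on the tool from outside, world axes, zero at the start; "moment": the same for the moment, N m; "finger_gap": finger opening in m.
Only numpy, scipy, OpenCV 4.12 (cv2) and the standard library are available. Lean on these libraries where they do the work, as an engineer would, in place of code of your own. Each camera call takes 0.05 s, during which the arm holds its last target.

## Task

Four brass spacer rods were tipped into the grooved tray and lie askew across its ridges. Pick up the rake by its orange grip, set its bar across the two long rims of the tray and comb along the tray until every rod has dropped into a groove; then stand the rake back on the bench on its teeth, clear of the tray. Move the rods only with the rake, not with the fingers, and leave the other things on the bench where they are.

Things in the scene. Friction and masses are not known exactly. Their poses are not given: they have to be found in the camera images.
- groove_tray: Grey open tray screwed to the bench, 199 mm long (its x) and 94 mm wide (its y), inside 187 x 82 mm, walls 6 mm thick, rims 32 mm high all round; at each end a screw ear (10 mm high with its screws) juts out 14 mm. Origin: centre of the underside, on the bench; z up. The rods in it start on the ridges, within 66 mm of the middle along x; both ends are clear for setting the rake in.
- tray_ridges (a point): Middle of the tray at the height of the ridge tops, 16 mm above its underside; axes as the tray's. 11 straight grooves run along y over the whole inner width, side by side along x at a pitch of 17 mm (centres at x = -85, -68 .. 0 .. 85 mm); each is 12 mm wide and 10 mm deep. The ridges between are 5 mm wide, with flat tops. A rod in a groove lies level with the ridge tops.
- rake: Two-row rake, 0.2 to 0.33 kg. Origin: between the tips of its teeth, z = 0 as it stands on the bench by itself; z up. An aluminium bar, 118 mm long (its y), 34 mm wide (its x), spans z = 13.5 to 22.5 mm. Under it two rows of 9 teeth, 5 mm thick, 13.5 mm long, at x = -9 and 9 mm, y = -33 to 33 mm, 3 mm apart. It works either way round.
- rake_grip (a point): On the rake's axis, where to take it, 52 mm above the tooth tips: orange upright grip block, 22 mm thick (along the rake's x), 56 mm wide (y), from z = 27 to 72 mm above the tooth tips, flat sides. With the bar resting across both long rims, rake x along tray x, the teeth have 5.5 mm to spare to each wall; their tips pass 2.5 mm above the ridges, over rods in grooves, but push rods that lie on top.
- rod_1: Smooth round brass rod, 10 mm thick, 60 mm long, 45 g; origin at its middle on the axis, its y along the rod. It starts askew on the ridges (middle 21 mm above the tray's underside); in a groove its middle is at 11 mm. A row of teeth drawn along the tray's x turns the rods parallel to the grooves and each drops into the next free groove.
- rod_2: Another rod, the same as rod_1.
- rod_3: Another rod, the same as rod_1.
- rod_4: Another rod, the same as rod_1.
- lever_press: Green arbor press that stands fixed behind the work, to its left: base about 110 mm wide, column 340 mm high; origin under it on the bench. Its lever sticks out towards the robot: the black knob at its end is 170 mm in front (-x) of the origin, 50 mm to its left (+y) and 405 mm up. Keep the arm clear of it.
- tray_1: Bystander: red tray lined with paper, fixed, to the right of the work; 215 x 300 mm, 62 mm high; origin under its centre.
- keypad_1: Bystander: telephone keypad, 78 x 62 x 18 mm, lying on the bench; origin under its centre.
- marker_pen: Bystander: black marker with a white band, 130 mm long, 17 mm thick; origin under the centre.
Things that resemble listed ones, but are neither listed nor needed, are in the scene too. What is shaped like the rod_2 but grey or purple is not meant.

How it is judged:
On the way, in this order (a step that is already met when the one before it is completed fails the run):
1. the held rake's bar is across the rims of the tray with its teeth down inside (z of rake in the frame of groove_tray between 0.012 and 0.0245 m and x of rake in the frame of groove_tray between -0.0935 and 0.0935 m and y of rake in the frame of groove_tray between -0.012 and 0.012 m and angle between the x axis of rake and the x axis of groove_tray, either way round below 0.15 rad and contact force between the fingers and rake above 1 N), for 0.1 s.
2. with the held rake still in the tray, all four rods lie in grooves (z of rod_1 in the frame of groove_tray between 0.008 and 0.0135 m and angle between the y axis of each of rod_1, rod_2, rod_3, rod_4 and the y axis of groove_tray, either way round below 0.09 rad and x of rod_1 in the frame of groove_tray between -0.0935 and 0.0935 m and z of rod_2 in the frame of groove_tray between 0.008 and 0.0135 m and x of rod_2 in the frame of groove_tray between -0.0935 and 0.0935 m and z of rod_3 in the frame of groove_tray between 0.008 and 0.0135 m and x of rod_3 in the frame of groove_tray between -0.0935 and 0.0935 m and z of rod_4 in the frame of groove_tray between 0.008 and 0.0135 m and x of rod_4 in the frame of groove_tray between -0.0935 and 0.0935 m and contact force between the fingers and rake above 1 N and x of rake in the frame of groove_tray between -0.11 and 0.11 m and y of rake in the frame of groove_tray between -0.02 and 0.02 m and z of rake in the frame of groove_tray below 0.05 m), for 0.1 s.
At the end, for the whole second after the job is handed in: Each of the four rods lies down in a groove (middle 8 to 13.5 mm above the tray's underside, within 5 degrees of the groove direction), at rest; the rake stands on its teeth on the bench (tooth tips within 5 mm of the bench top, tilt under 0.1 rad), at rest, not touching the tray and let go (z of rod_1 in the frame of groove_tray between 0.008 and 0.0135 m and angle between the y axis of each of rod_1, rod_2, rod_3, rod_4 and the y axis of groove_tray, either way round below 0.09 rad and x of rod_1 in the frame of groove_tray between -0.0935 and 0.0935 m and z of rod_2 in the frame of groove_tray between 0.008 and 0.0135 m and x of rod_2 in the frame of groove_tray between -0.0935 and 0.0935 m and z of rod_3 in the frame of groove_tray between 0.008 and 0.0135 m and x of rod_3 in the frame of groove_tray between -0.0935 and 0.0935 m and z of rod_4 in the frame of groove_tray between 0.008 and 0.0135 m and x of rod_4 in the frame of groove_tray between -0.0935 and 0.0935 m and linear speed of each of rod_1, rod_2, rod_3, rod_4, rake below 0.02 m/s and height (world z) of rake between -0.003 and 0.005 m and angle between rake's own z axis and vertical below 0.1 rad and contact force between rake and groove_tray below 0.05 N and contact force between rake and the fingers below 0.05 N).
It fails at once if the fingers touch a rod (contact force between the fingers and rod_1 above 0.5 N or contact force between the fingers and rod_2 above 0.5 N or contact force between the fingers and rod_3 above 0.5 N or contact force between the fingers and rod_4 above 0.5 N).
It fails at once if a bystander is moved more than 30 mm (distance of any of keypad_1, marker_pen from where it was at the start of the episode above 0.03 m).
It also fails if it takes over 51 s, if anything falls off the work surface, if the arm or the gripper's body presses on something with over 40 N, if the wrist force passes 120 N, or if a joint passes its speed limit or range.

## Working session

There is one attempt and no reset: what is moved stays moved. The work goes in short steps, Python scripts to look and compute and a shell command to move; the robot and the scene stay as the last step left them, time stands still between calls to the robot, and variables do not carry over. Pictures are saved under pics/ and viewed, and the job is handed in when it is done.

```bash
ls; mkdir -p pics
python3 - <<'E'
from plant import manip
import cv2,numpy as np
for n in ("scene","top"):
    im=manip.capture(n); cv2.imwrite(f"pics/{n}0.png",im[:,:,::-1])
for c in ("top","scene"):
  for t in ("groove_tray","tray_ridges","rake","rake_grip","rod_1","keypad_1","marker_pen","lever_press"):
    print(c,t,[(np.round(d["point"],3).tolist(),round(d["score"],2)) for d in manip.mark_of(c,t)][:7])
s=manip.observe(); print(s["t"],s["tcp_pos"],s["tcp_rot"],s["finger_gap"])
E
```

```text
pics
top groove_tray [([0.538, -0.227, -0.0], 0.71)]
top tray_ridges [([0.542, -0.228, 0.015], 0.56)]
top rake [([0.451, -0.13, -0.001], 0.66)]
top rake_grip [([0.449, -0.126, 0.052], 0.81)]
top rod_1 [([0.568, -0.221, 0.025], 0.59), ([0.762, -0.201, -0.001], 0.59), ([0.522, -0.23, 0.017], 0.57), ([0.499, -0.231, 0.023], 0.56), ([0.559, -0.034, 0.007], 0.54), ([0.462, -0.011, 0.005], 0.48), ([0.545, -0.222, 0.018], 0.43)]
top keypad_1 [([0.762, -0.198, -0.002], 0.74), ([0.543, -0.226, 0.016], 0.4)]
top marker_pen [([0.66, -0.1, -0.0], 0.85)]
top lever_press []
scene groove_tray [([0.537, -0.226, -0.003], 0.98), ([0.448, -0.131, -0.003], 0.66)]
scene tray_ridges [([0.539, -0.223, 0.014], 0.89)]
scene rake [([0.449, -0.128, -0.0], 0.87)]
scene rake_grip [([0.448, -0.134, 0.05], 0.83)]
scene rod_1 [([0.56, -0.035, 0.008], 0.7), ([0.497, -0.228, 0.022], 0.66), ([0.547, -0.222, 0.02], 0.53), ([0.463, -0.013, 0.006], 0.52), ([0.575, -0.221, 0.021], 0.41), ([0.513, -0.45, -0.0], 0.39), ([0.521, -0.231, 0.016], 0.38)]
scene keypad_1 [([0.763, -0.199, -0.001], 0.93)]
scene marker_pen [([0.661, -0.101, -0.002], 0.82)]
scene lever_press []
0.9 [ 0.27906456 -0.55924899  0.23134323] [ 0.37200315  0.60132997 -0.37200984  0.60135231] 0.08554769520873592
```

View pics/top0.png

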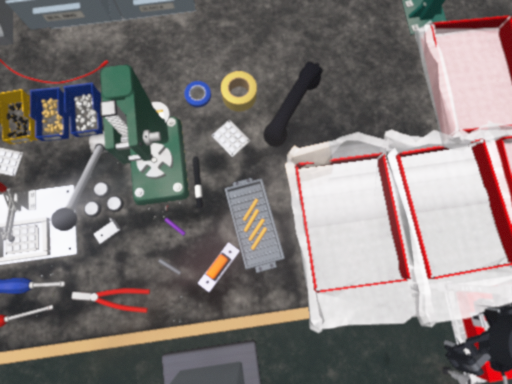

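View pics/scene0.png

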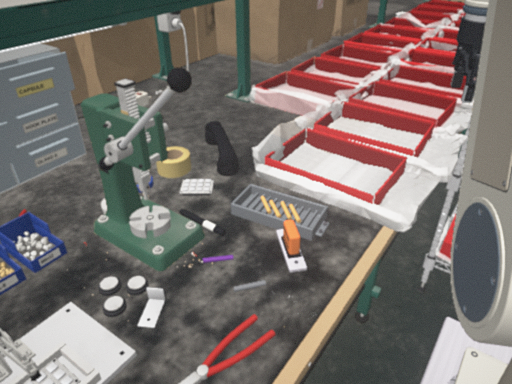

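The top view shows the tray at (255,224) with four orange-yellow rods lying diagonally. The rake is at (217,267) with its orange grip, and the press knob at (65,218). Next I'll measure yaws from the masks.

```bash
cat > h.py <<'E'
from plant import manip
import cv2,numpy as np
from scipy.spatial.transform import Rotation as R
def unproj(cam,px,z):
    c=manip.calibration(cam);K=np.array(c["mtx"]);Rm=np.array(c["rotation"]);o=np.array(c["origin"])
    px=np.atleast_2d(px).astype(float)
    d=np.c_[px,np.ones(len(px))]@np.linalg.inv(K).T@Rm.T
    return o+d*((z-o[2])/d[:,2])[:,None]
def proj(cam,P):
    c=manip.calibration(cam);K=np.array(c["mtx"]);Rm=np.array(c["rotation"]);o=np.array(c["origin"])
    p=(np.atleast_2d(P)-o)@Rm@K.T
    return p[:,:2]/p[:,2:]
def rect(cam,mask,z):
    ys,xs=np.nonzero(mask); P=unproj(cam,np.c_[xs,ys],z)[:,:2]
    h=cv2.convexHull((P*1000).astype(np.float32)); (c,s,a)=cv2.minAreaRect(h)
    C=np.cov(P.T); w,v=np.linalg.eigh(C)
    ax=v[:,1]; return np.round(c,1),np.round(s,1),round(a,2),"pca",np.round(P.mean(0)*1000,1),np.degrees(np.arctan2(ax[1],ax[0])).round(2)
E
python3 - <<'E'
from h import *
ims={n:manip.capture(n) for n in ("top","scene")}
for c,t,z in (("top","groove_tray",.032),("top","rake",.02),("top","rake_grip",.06)):
    for d in manip.regions_of(c,t)[:2]:
        print(c,t,round(d["score"],2),d["mask"].sum(),rect(c,d["mask"],z))
im=ims["top"][150:320,130:310]; cv2.imwrite("pics/crop.png",cv2.resize(im,None,fx=4.4,fy=3.5*1.0,interpolation=cv2.INTER_CUBIC)[:600,:,::-1])
print(manip.calibration("top"))
print(manip.calibration("wrist"))
print(manip.observe()["t"], manip.grip_point_offset)
o=manip.observe();print(R.from_quat(o["tcp_rot"]).as_matrix().round(3))
E
```

```text
Traceback (most recent call last):
  File "h.py", line 14, in rect
    ys,xs=np.nonzero(mask); P=unproj(cam,np.c_[xs,ys],z)[:,:2]
                              ~~~~~~^^^^^^^^^^^^^^^^^^^^
  File "h.py", line 7, in unproj
    d=np.c_[px,np.ones(len(px))]@np.linalg.inv(K).T@Rm.T
      ~~~~~~~~~~~~~~~~~~~~~~~~~~~~~~~~~~~~~~~~~~~~~^~~~~
ValueError: matmul: Input operand 1 has a mismatch in its core dimension 0, with gufunc signature (n?,k),(k,m?)->(n?,m?) (size 4 is different from 3)
```

Rotation is a quaternion; I'll fix that.

```bash
sed -i 's/Rm=np.array(c\["rotation"\])/Rm=R.from_quat(c["rotation"]).as_matrix()/' h.py
python3 - <<'E'
from h import *
ims={n:manip.capture(n) for n in ("top",)}
print(manip.calibration("top"))
print(manip.calibration("wrist"))
for c,t,z in (("top","groove_tray",.032),("top","rake",.02),("top","rake_grip",.06)):
    for d in manip.regions_of(c,t)[:2]:
        print(c,t,round(d["score"],2),d["mask"].sum(),rect(c,d["mask"],z))
im=ims["top"][150:320,130:310]; cv2.imwrite("pics/crop.png",cv2.resize(im,None,fx=3.5,fy=3.5,interpolation=cv2.INTER_CUBIC)[:600,:,::-1])
print(manip.observe()["t"], manip.grip_point_offset)
o=manip.observe();print(R.from_quat(o["tcp_rot"]).as_matrix().round(3))
E
```

```text
{'mtx': array([[376.91053479,   0.        , 254.83341077],
       [  0.        , 376.91053479, 191.86159656],
       [  0.        ,   0.        ,   1.        ]]), 'origin': array([ 0.42295163, -0.20982358,  0.91678539]), 'rotation': array([-0.6529117 ,  0.75005091, -0.0806197 ,  0.06804709])}
{'mtx': array([[285.89954004,   0.        , 252.9947236 ],
       [  0.        , 285.89954004, 189.61259869],
       [  0.        ,   0.        ,   1.        ]]), 'hand_eye': array([[-2.62686339e-05, -2.90084383e-01,  9.57001071e-01,
        -1.42653521e-01],
       [ 3.47342877e-04, -9.57001016e-01, -2.90084357e-01,
         7.34390561e-02],
       [ 9.99999939e-01,  3.24787386e-04,  1.25897854e-04,
         6.47792391e-04],
       [ 0.00000000e+00,  0.00000000e+00,  0.00000000e+00,
         1.00000000e+00]])}
top groove_tray 0.88 3209 (array([ 536.6, -225.6]), array([220.4,  95.5]), 7.35, 'pca', array([ 535.6, -225.7]), np.float64(-172.71))
top rake 0.76 775 (array([ 449.1, -131.3]), array([ 35.9, 119.5]), 45.61, 'pca', array([ 448.6, -130.1]), np.float64(136.34))
top rake_grip 0.87 745 (array([ 448.1, -133.2]), array([ 33.4, 111.5]), 46.37, 'pca', array([ 447.6, -133. ]), np.float64(136.56))
1.25 0.0187
[[-0.     0.895  0.446]
 [ 0.     0.446 -0.895]
 [-1.     0.    -0.   ]]
```

View pics/crop.png

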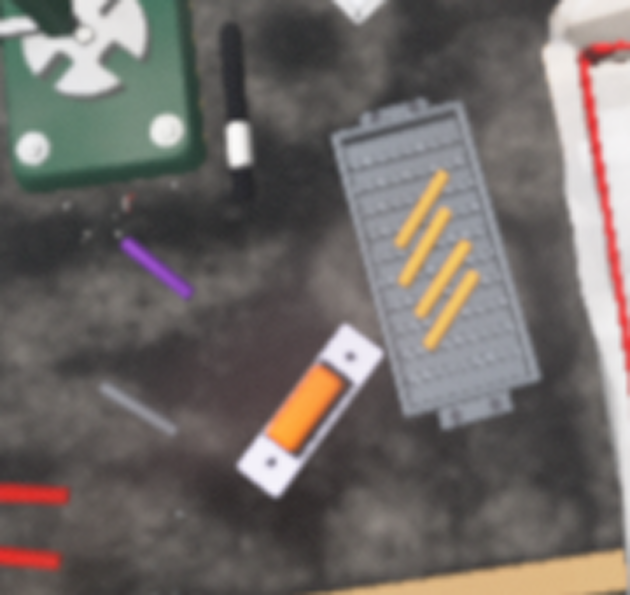

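```bash
python3 -m handwheel '[[[0,15,-14,-4,100],[2,40,-36,-12,100],[4,70,-63,-20,100],[6,100,-90,-28,100],[9,130,-117,-36,100],[12,160,-143,-44,100],[15,190,-170,-52,100],[18,220,-197,-60,100],[20,250,-224,-68,100],[22,280,-251,-76,100],[25,305,-274,-84,100],[27,325,-292,-92,100],[29,338,-303,-99,90],[30,343,-308,-105,80],[30,343,-308,-109,70],[30,343,-308,-110,65],[30,343,-308,-110,65],[30,343,-308,-110,65]]]'
python3 - <<'E'
from h import *
o=manip.observe(); im=manip.capture("wrist"); cv2.imwrite("pics/w1.png",im[:,:,::-1])
print(o["tcp_pos"],R.from_quat(o["tcp_rot"]).as_matrix().round(3),o["q"],o["ft_force"])
for t in ("rake","rake_grip","groove_tray","tray_ridges","rod_1"):
    print(t,[(np.round(d["point"],3).tolist(),round(d["score"],2)) for d in manip.mark_of("wrist",t)][:6])
E
```

```text
t: 3.05
tcp_pos: [0.4484, -0.1307, 0.2014]
tcp_rot: [-0.279, 0.65, 0.279, 0.65]
ft_force: [-0.2, 0.3, -0.5]
finger_gap: 0.0558
[ 0.44844849 -0.13070878  0.20138193] [[ 0.    -0.724  0.689]
 [-0.     0.689  0.724]
 [-1.    -0.     0.   ]] [-3.09081753e-01  2.33979279e-01  1.99458365e+00 -1.70255120e-05
  9.12856645e-01 -1.11909846e+00] [-0.1684604   0.32450115 -0.49493601]
rake [([0.444, -0.128, 0.007], 0.92)]
rake_grip [([0.45, -0.128, 0.053], 0.72)]
groove_tray [([0.539, -0.226, -0.002], 0.72)]
tray_ridges [([0.54, -0.226, 0.017], 0.93)]
rod_1 [([0.521, -0.231, 0.018], 0.84), ([0.5, -0.233, 0.017], 0.82), ([0.557, -0.04, 0.002], 0.78), ([0.468, -0.019, 0.005], 0.71), ([0.545, -0.22, 0.021], 0.69)]
```

View pics/w1.png

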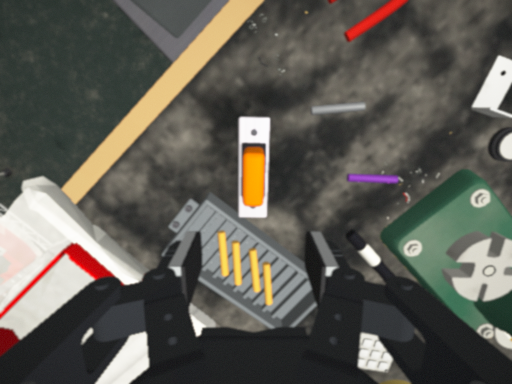

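The wrist view shows the rake upright at column 253 (white bar rows 117–217), with the grip at (254,178). The jaws are almost square to it. I'll measure both the rake and the tray accurately here.

```bash
cat >> h.py <<'E'
def wun(o,px,z):
    c=manip.calibration("wrist");K=np.array(c["mtx"]);H=np.array(c["hand_eye"])
    Rt=R.from_quat(o["tcp_rot"]).as_matrix(); Rw=Rt@H[:3,:3]; og=np.array(o["tcp_pos"])+Rt@H[:3,3]
    px=np.atleast_2d(px).astype(float); d=np.c_[px,np.ones(len(px))]@np.linalg.inv(K).T@Rw.T
    return og+d*((z-og[2])/d[:,2])[:,None]
def wproj(o,P):
    c=manip.calibration("wrist");K=np.array(c["mtx"]);H=np.array(c["hand_eye"])
    Rt=R.from_quat(o["tcp_rot"]).as_matrix(); Rw=Rt@H[:3,:3]; og=np.array(o["tcp_pos"])+Rt@H[:3,3]
    p=(np.atleast_2d(P)-og)@Rw@K.T; return p[:,:2]/p[:,2:]
def wrect(o,mask,z):
    ys,xs=np.nonzero(mask); P=wun(o,np.c_[xs,ys],z)[:,:2]*1000
    c,s,a=cv2.minAreaRect(cv2.convexHull(P.astype(np.float32))); return np.round(c,1),np.round(s,1),round(a,2)
E
python3 - <<'E'
from h import *
o=manip.observe(); im=cv2.imread("pics/w1.png")[:,:,::-1].astype(int)
r,g,b=im[...,0],im[...,1],im[...,2]
yy,xx=np.mgrid[:384,:512]; box=(xx>225)&(xx<285)&(yy>105)&(yy<225)
white=box&(im.min(2)>170); org=box&(r>180)&(b<90)
print("bar",wrect(o,white,.0225)); print("grip",wrect(o,org,.072))
ys,xs=np.nonzero(org); print("grip px cols",xs.min(),xs.max(),ys.min(),ys.max())
ys,xs=np.nonzero(white); print("bar px",xs.min(),xs.max(),ys.min(),ys.max())
v=im.copy().astype(np.uint8)
def draw(c,yaw,L,W,z,col):
    u=np.array([np.cos(yaw),np.sin(yaw)]);n=np.array([-u[1],u[0]])
    P=[np.r_[np.array(c)+sx*L/2*u+sy*W/2*n,z] for sx,sy in((1,1),(1,-1),(-1,-1),(-1,1))]
    cv2.polylines(big,[np.int32(wproj(o,P)*1.56+.5)],True,col,1)
big=cv2.resize(v,None,fx=1.56,fy=1.56,interpolation=cv2.INTER_CUBIC)
draw((.538,-.226),np.radians(7.3),.199,.094,.032,(0,255,0))
draw((.449,-.130),np.radians(46.4),.034,.118,.0225,(255,0,255))
draw((.449,-.130),np.radians(46.4),.022,.056,.072,(0,0,255))
cv2.imwrite("pics/w1o.png",big[:,:,::-1])
manip.capture("wrist")
for d in manip.regions_of("wrist","groove_tray")[:1]: print(wrect(o,d["mask"],.032))
E
```

```text
bar (array([ 448.3, -130.6]), array([ 33.3, 117.8]), 45.69)
grip (array([ 446.3, -129.1]), array([20.3, 57.9]), 45.92)
grip px cols 243 264 149 206
bar px 239 269 117 217
(array([ 528.8, -222.9]), array([211.7, 103.9]), 7.83)
```

View pics/w1o.png

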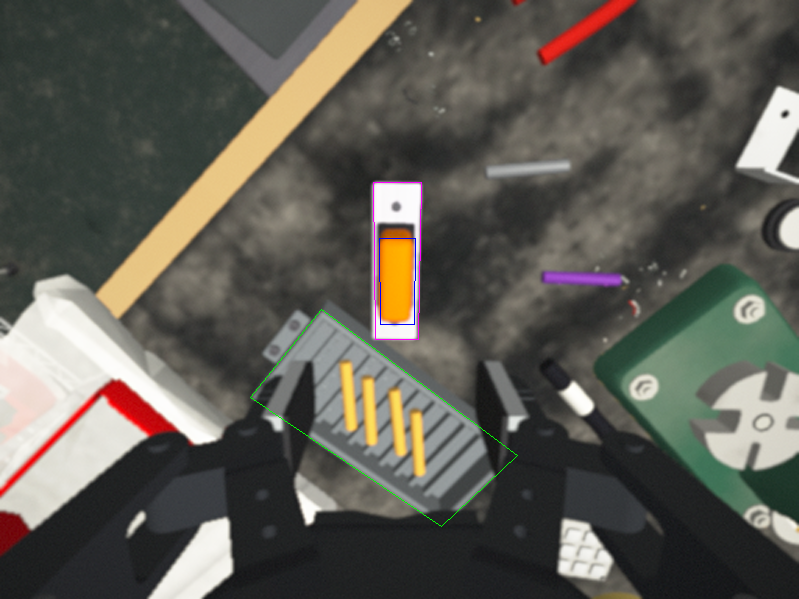

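```bash
python3 -m handwheel '[[[30,0,0,0.5,65],[70,0,0,0.5,65],[110,0,0,0.5,65],[140,0,0,0.5,65],[158,0,0,0.5,65],[167,0,0,0.5,65],[168,0,0,0.5,60],[168,0,0,0.5,40],[168,0,0,0.5,10],[168,0,0,0.5,0],[168,0,0,0.5,0],[168,0,0,0.5,0],[168,0,0,0.5,0],[168,0,0,0.5,0]]]' 90
python3 - <<'E'
from h import *
o=manip.observe(); im=manip.capture("wrist"); cv2.imwrite("pics/w2.png",im[:,:,::-1])
print(o["tcp_pos"],o["ft_force"],o["finger_gap"])
E
```

```text
t: 4.85
tcp_pos: [0.4495, -0.1307, 0.0344]
tcp_rot: [-0.277, 0.65, 0.276, 0.652]
ft_force: [-0.5, 1.0, 7.3]
finger_gap: 0.0211
[ 0.44945002 -0.1307405   0.03444806] [-0.49883529  0.96381552  7.33624623] 0.021089168434447872
```

View pics/w2.png

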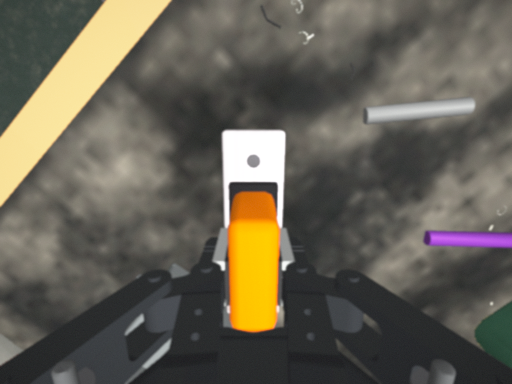

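Grasp is centred: the gap is 21 mm and the orange grip sits between the pads. Next I'll work out the clearance to the press and the exact tray and rod geometry.

Run:
```python
from h import *
print("base corners",unproj("top",[(133,202),(187,197),(177,117)],.02)[:,:2].round(3))
print("knob",unproj("top",[(65,218)],.405).round(3))
print("col top",unproj("top",[(103,68),(132,68),(135,100)],.34)[:,:2].round(3))
print("marker",unproj("top",[(197,157),(199,197)],.01)[:,:2].round(3))
# tray rim corners, crop coords /3.5 + (130,150)
cr=np.array([(332,137),(461,101),(540,378),(405,416)])/3.5+[130,150]
C=unproj("top",cr,.032)[:,:2];print("tray corners",C.round(4),C.mean(0).round(4))
print("lengths",[np.linalg.norm(C[i]-C[(i+1)%4]).round(4) for i in range(4)])
far=(C[0]+C[1])/2;near=(C[2]+C[3])/2;d=far-near;yaw=np.arctan2(d[1],d[0]);print("yaw",np.degrees(yaw))
c=C.mean(0);u=np.array([np.cos(yaw),np.sin(yaw)]);n=np.array([-u[1],u[0]])
for a,b in [((443,172),(398,247)),((448,210),(403,285)),((467,242),(418,316)),((475,272),(428,348))]:
    P=unproj("top",np.array([a,b])/3.5+[130,150],.021)[:,:2]-c
    print("rod local ends",(P@np.c_[u,n]).round(4).tolist())
```

```text
base corners [[ 0.629  0.056]
 [ 0.623 -0.075]
 [ 0.833 -0.07 ]]
knob [[0.531 0.035 0.405]]
col top [[ 0.791 -0.005]
 [ 0.785 -0.054]
 [ 0.726 -0.054]]
marker [[ 0.724 -0.108]
 [ 0.621 -0.102]]
tray corners [[ 0.6271 -0.1684]
 [ 0.6402 -0.2598]
 [ 0.4462 -0.2847]
 [ 0.4341 -0.1931]] [ 0.5369 -0.2265]
lengths [np.float64(0.0923), np.float64(0.1956), np.float64(0.0925), np.float64(0.1946)]
yaw 7.305650894629128
rod local ends [[0.0553, -0.0216], [0.013, 0.0218]]
rod local ends [[0.0287, -0.0179], [-0.013, 0.0252]]
rod local ends [[0.004, -0.0246], [-0.0359, 0.0209]]
rod local ends [[-0.0173, -0.0243], [-0.0583, 0.0199]]
```

```bash
python3 -m handwheel '[[[-10,0,0,0,0],[-30,0,0,0,0],[-55,0,0,0,0],[-72,-5,-4,4,0],[-80,-15,-12,9,0],[-80,-28,-23,15,0],[-80,-42,-34,21,0],[-80,-56,-46,27,0],[-80,-68,-56,32,0],[-80,-76,-62,36,0],[-80,-80,-66,38.3,0],[-80,-82,-67,38.6,0],[-80,-82,-67,38.6,0],[-80,-82,-67,38.6,0]]]'
python3 - <<'E'
from h import *
o=manip.observe(); im=manip.capture("wrist"); cv2.imwrite("pics/w3.png",im[:,:,::-1])
M=R.from_quat(o["tcp_rot"]).as_matrix()
print(o["tcp_pos"],o["ft_force"],o["finger_gap"],"yaw",np.degrees(np.arctan2(M[1,2],M[0,2])),o["q"].round(3) if hasattr(o["q"],"round") else o["q"])
im=manip.capture("top"); big=cv2.resize(im[150:320,150:310],None,fx=3.5,fy=3.5,interpolation=cv2.INTER_CUBIC);cv2.imwrite("pics/t3.png",big[:,:,::-1])
im=manip.capture("scene"); big=cv2.resize(im[150:290,190:370],None,fx=4.2,fy=4.2,interpolation=cv2.INTER_CUBIC);cv2.imwrite("pics/s3.png",big[:,:,::-1])
E
```

```text
t: 6.3
tcp_pos: [0.4607, -0.2353, 0.1134]
tcp_rot: [-0.046, 0.706, 0.046, 0.706]
ft_force: [-0.3, 0.3, -3.0]
finger_gap: 0.0211
[ 0.46067584 -0.23527212  0.11344912] [-0.26923553  0.31399746 -2.99260294] 0.021051722275334934 yaw 7.4690572893790845 [-0.495  0.444  1.944  0.     0.754 -0.626]
```

View pics/w3.png

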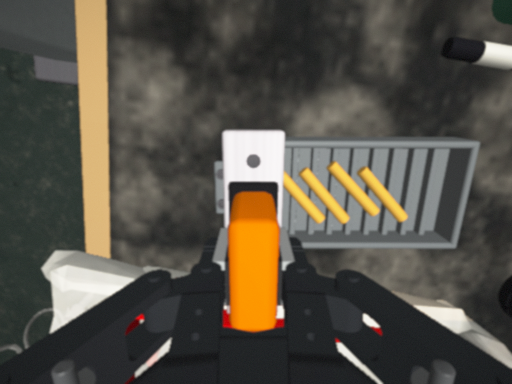

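View pics/s3.png

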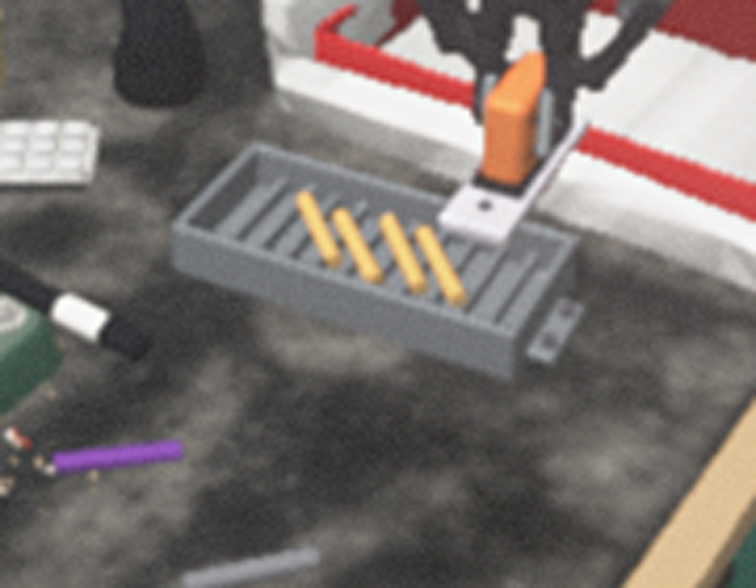

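The wrist view shows the rake squared to the tray. The far rim corners are at (478,142) and (457,247), and the left rim's outer edge is at about (290,139). I'll use these to refine the tray pose.

Run:
```python
from h import *
o=manip.observe()
im=cv2.imread("pics/w3.png"); crop=im[120:260,210:500]; cv2.imwrite("pics/w3c.png",cv2.resize(crop,None,fx=2.75,fy=2.75,interpolation=cv2.INTER_CUBIC))
P=wun(o,[(478,141),(458,248),(290,139),(290,249)],.032)[:,:2];print(P.round(4))
yaw=np.arctan2(*(P[0]-P[2])[::-1]);print(np.degrees(yaw), np.degrees(np.arctan2(*(P[1]-P[3])[::-1])))
u=np.array([np.cos(np.radians(7.4)),np.sin(np.radians(7.4))]);n=np.array([-u[1],u[0]])
print("width",(P[0]-P[1])@n,(P[2]-P[3])@n)
c=(P[0]+P[1])/2-u*.0995;print("centre from far end",c)
```

```text
[[ 0.6284 -0.168 ]
 [ 0.6442 -0.2596]
 [ 0.483  -0.1856]
 [ 0.499  -0.2796]]
6.878002525075223 7.863062712431812
width 0.09279292894481862 0.09531183024686508
centre from far end [ 0.53765795 -0.22662525]
```

View pics/w3c.png

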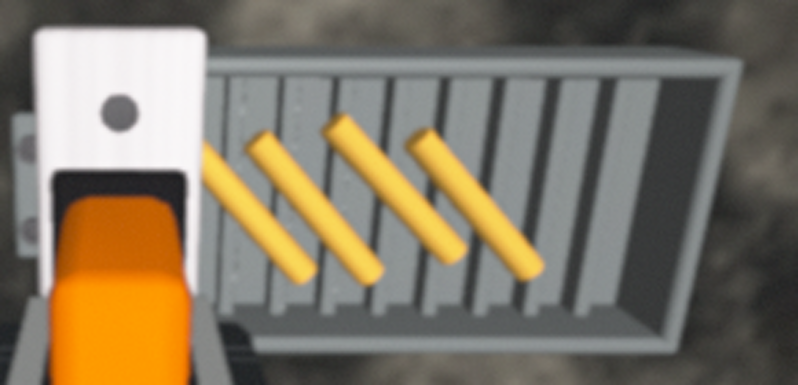

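```bash
python3 -m handwheel '[[[15,-1,0,0,0],[30,-1,0,0,0],[42,-1,0,0,0],[50,-1,0,0,0],[55,-1,0,0,0],[58,-1,0,0,0],[60,-1,0,0,0],[61,-1,0,0,0],[61,-1,0,0,0],[61,-1,0,0,0]]]'
python3 - <<'E'
from h import *
o=manip.observe();print(o["tcp_pos"],o["ft_force"],o["moment"],o["finger_gap"])
im=manip.capture("scene"); big=cv2.resize(im[150:290,190:370],None,fx=4.2,fy=4.2,interpolation=cv2.INTER_CUBIC);cv2.imwrite("pics/s4.png",big[:,:,::-1])
E
```

```text
t: 7.45
tcp_pos: [0.4612, -0.2367, 0.053]
tcp_rot: [-0.046, 0.705, 0.046, 0.706]
ft_force: [-0.9, 2.3, 7.2]
finger_gap: 0.0213
[ 0.46122515 -0.23666026  0.0530368 ] [-0.87822376  2.31403255  7.17175443] [ 0.17468909  0.3001728  -0.04686336] 0.02132147263568362
```

View pics/s4.png

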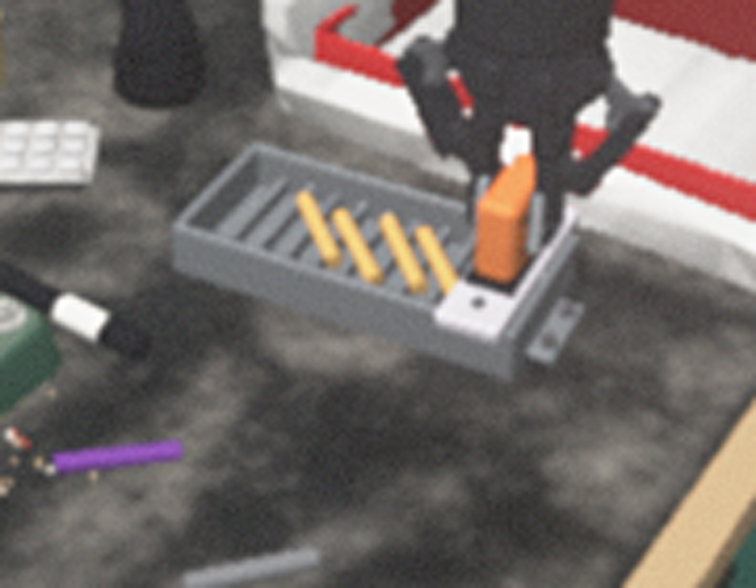

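The bar rests on both rims, with about 10 N downward. Now I'll comb towards +x.

```bash
python3 -m handwheel '[[[0,0,2,0,0],[0,0,5,0,0],[0,0,8,0,0],[0,0,11,0,0],[0,0,14,0,0],[0,0,17,0,0],[0,0,20,0,0],[0,0,23,0,0],[0,0,26,0,0],[0,0,29,0,0],[0,0,32,0,0],[0,0,35,0,0],[0,0,38,0,0],[0,0,41,0,0],[0,0,44,0,0],[0,0,47,0,0],[0,0,50,0,0]]]'
python3 - <<'E'
from h import *
o=manip.observe();print(o["tcp_pos"],o["ft_force"],o["moment"],o["finger_gap"])
im=manip.capture("scene"); big=cv2.resize(im[150:290,190:370],None,fx=4.2,fy=4.2,interpolation=cv2.INTER_CUBIC);cv2.imwrite("pics/s5.png",big[:,:,::-1])
im=manip.capture("wrist");cv2.imwrite("pics/w5.png",im[:,:,::-1])
E
```

```text
t: 9.2
tcp_pos: [0.5092, -0.2303, 0.0531]
tcp_rot: [-0.046, 0.707, 0.046, 0.705]
ft_force: [-9.2, -0.7, 11.6]
finger_gap: 0.0213
[ 0.50918727 -0.23031399  0.05305546] [-9.22555262 -0.71959382 11.5864086 ] [-0.38470475  1.57438567 -0.01288723] 0.02125763064020645
```

View pics/s5.png

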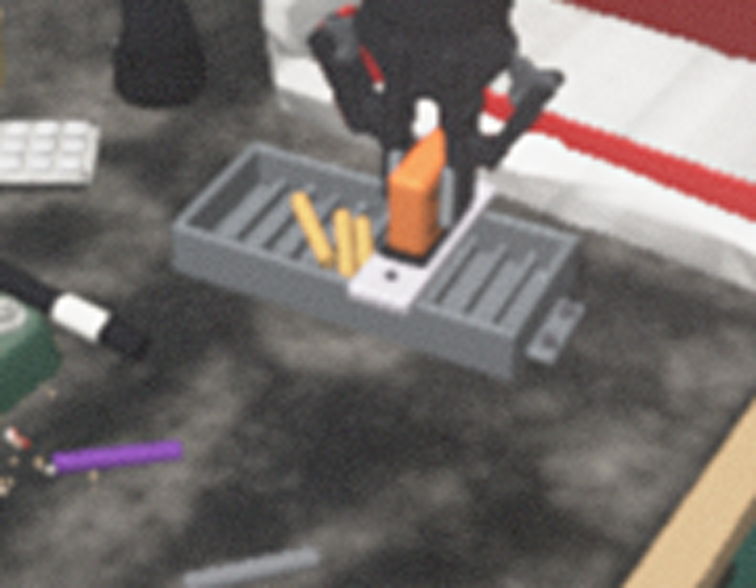

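View pics/w5.png

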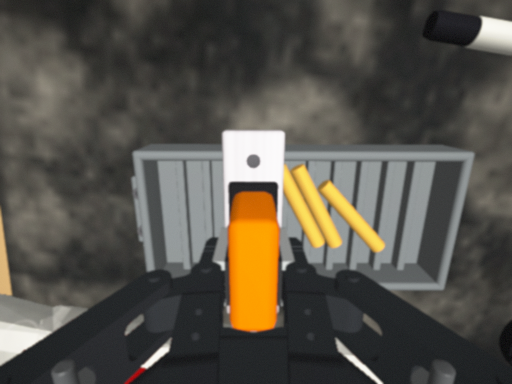

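Rods are turning as they meet the rake: three show ahead of the bar in the wrist view at (303,205), (318,205) and (352,215). The fourth is under the bar. Carrying on.

```bash
python3 -m handwheel '[[[0,0,3,0,0],[0,0,6,0,0],[0,0,9,0,0],[0,0,12,0,0],[0,0,15,0,0],[0,0,18,0,0],[0,0,21,0,0],[0,0,24,0,0],[0,0,27,0,0],[0,0,30,0,0],[0,0,33,0,0],[0,0,36,0,0],[0,0,39,0,0],[0,0,42,0,0],[0,0,45,0,0]]]'
python3 - <<'E'
from h import *
o=manip.observe();print(o["tcp_pos"],o["ft_force"],o["moment"],o["finger_gap"])
im=manip.capture("wrist");cv2.imwrite("pics/w6.png",im[:,:,::-1])
E
```

```text
t: 10.8
tcp_pos: [0.5541, -0.2246, 0.0531]
tcp_rot: [-0.046, 0.706, 0.046, 0.705]
ft_force: [-7.5, -1.2, 8.7]
finger_gap: 0.0208
[ 0.55405372 -0.2246324   0.0530864 ] [-7.50818764 -1.19634781  8.72273313] [-0.3157255   1.31882159 -0.0198467 ] 0.020815776292409514
```

View pics/w6.png

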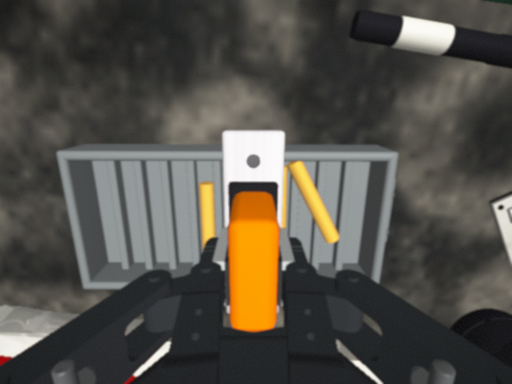

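One rod has dropped behind the bar at (207,210), parallel to the grooves. Continuing.

```bash
python3 -m handwheel '[[[0,0,3,0,0],[0,0,6,0,0],[0,0,9,0,0],[0,0,12,0,0],[0,0,15,0,0],[0,0,18,0,0],[0,0,21,0,0],[0,0,24,0,0],[0,0,27,0,0],[0,0,30,0,0],[0,0,33,0,0],[0,0,36,0,0]]]'
python3 - <<'E'
from h import *
o=manip.observe();print(o["tcp_pos"],o["ft_force"],o["moment"],o["finger_gap"])
im=manip.capture("wrist");cv2.imwrite("pics/w7.png",im[:,:,::-1])
E
```

```text
t: 12.05
tcp_pos: [0.59, -0.2201, 0.0531]
tcp_rot: [-0.046, 0.706, 0.046, 0.705]
ft_force: [-7.5, -0.3, 8.2]
finger_gap: 0.0214
[ 0.58999911 -0.22005773  0.05309984] [-7.48449935 -0.3049085   8.2135914 ] [-0.33340722  1.10282811 -0.00425721] 0.021365124503950218
```

View pics/w7.png

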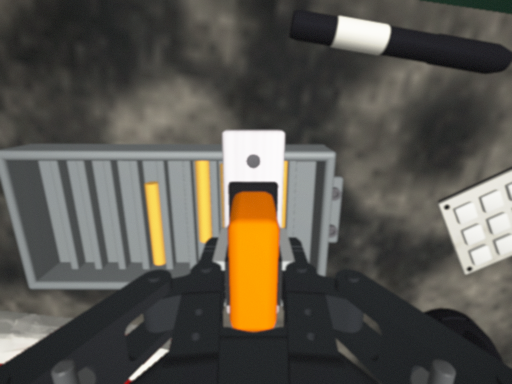

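```bash
python3 -m handwheel '[[[0,0,3,0,0],[0,0,6,0,0],[0,0,9,0,0],[0,0,12,0,0],[0,0,15,0,0],[0,0,18,0,0],[0,0,20,0,0],[0,0,20,0,0]]]'
python3 - <<'E'
from h import *
o=manip.observe();print(o["tcp_pos"],o["ft_force"],o["moment"],o["finger_gap"])
im=manip.capture("wrist");cv2.imwrite("pics/w8.png",im[:,:,::-1])
E
```

```text
t: 12.9
tcp_pos: [0.6104, -0.2175, 0.0531]
tcp_rot: [-0.046, 0.706, 0.046, 0.705]
ft_force: [-3.9, 0.7, 6.6]
finger_gap: 0.0208
[ 0.61044247 -0.21747687  0.053101  ] [-3.86784024  0.67453107  6.63513759] [-0.1763679   0.74079368 -0.00449368] 0.02082959431608883
```

View pics/w8.png

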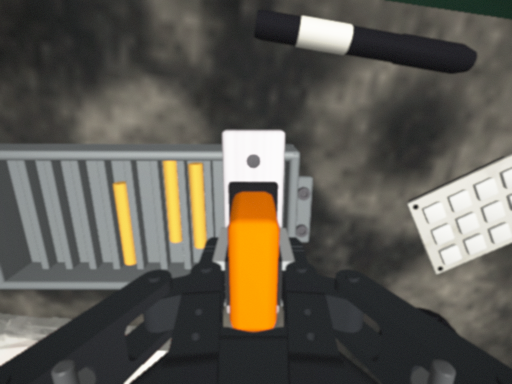

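Three rods now lie in grooves behind the bar, at columns 125, 172 and 197. I'll draw back to uncover the fourth.

```bash
python3 -m handwheel '[[[0,0,-3,0,0],[0,0,-7,0,0],[0,0,-11,0,0],[0,0,-15,0,0],[0,0,-19,0,0],[0,0,-23,0,0],[0,0,-27,0,0],[0,0,-31,0,0],[0,0,-35,0,0],[0,0,-39,0,0],[0,0,-43,0,0],[0,0,-45,0,0],[0,0,-45,0,0]]]'
python3 - <<'E'
from h import *
o=manip.observe();print(o["tcp_pos"],o["ft_force"],o["moment"],o["finger_gap"])
im=manip.capture("wrist");cv2.imwrite("pics/w9.png",im[:,:,::-1])
im=manip.capture("scene"); big=cv2.resize(im[150:290,190:370],None,fx=4.2,fy=4.2,interpolation=cv2.INTER_CUBIC);cv2.imwrite("pics/s9.png",big[:,:,::-1])
E
```

```text
t: 14.25
tcp_pos: [0.5667, -0.2234, 0.053]
tcp_rot: [-0.046, 0.705, 0.045, 0.706]
ft_force: [3.6, 0.3, 6.8]
finger_gap: 0.0211
[ 0.56671075 -0.22336102  0.05304788] [3.60451614 0.32741898 6.80477826] [ 7.21426272e-03 -7.70179201e-01 -7.21720599e-04] 0.021135643338971003
```

View pics/w9.png

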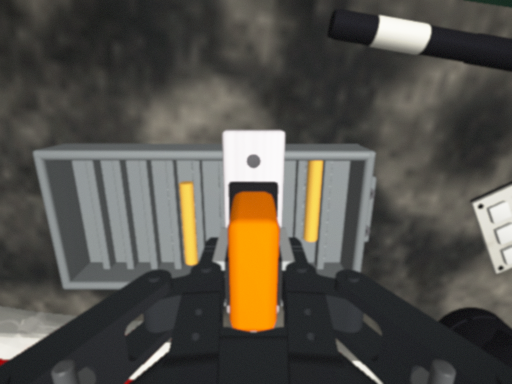

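View pics/s9.png

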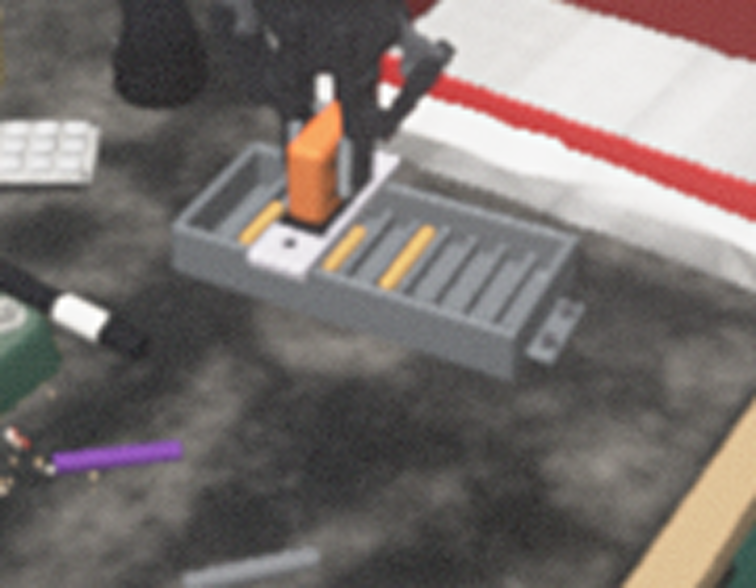

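All rods appear to be in. I'll draw the rake back to the near end to uncover them for a check.

```bash
python3 -m handwheel '[[[0,0,-3,0,0],[0,0,-8,0,0],[0,0,-13,0,0],[0,0,-18,0,0],[0,0,-23,0,0],[0,0,-28,0,0],[0,0,-33,0,0],[0,0,-38,0,0],[0,0,-43,0,0],[0,0,-48,0,0],[0,0,-53,0,0],[0,0,-58,0,0],[0,0,-63,0,0],[0,0,-68,0,0],[0,0,-73,0,0],[0,0,-78,0,0],[0,0,-80,0,0],[0,0,-80,0,0]]]'
python3 - <<'E'
from h import *
o=manip.observe();print(o["tcp_pos"],o["ft_force"],o["moment"],o["finger_gap"])
im=manip.capture("wrist");cv2.imwrite("pics/w10.png",im[:,:,::-1])
im=manip.capture("scene"); big=cv2.resize(im[150:290,190:370],None,fx=4.2,fy=4.2,interpolation=cv2.INTER_CUBIC);cv2.imwrite("pics/s10.png",big[:,:,::-1])
for d in manip.mark_of("scene","rod_1")+manip.look_for("wrist","rod_1"): print(np.round(d["point"],3),round(d["score"],2))
E
```

```text
t: 16.15
tcp_pos: [0.4874, -0.2338, 0.053]
tcp_rot: [-0.046, 0.705, 0.045, 0.706]
ft_force: [3.8, -0.2, 8.3]
finger_gap: 0.0206
[ 0.48740686 -0.23377426  0.05302336] [ 3.84920258 -0.23145947  8.25803502] [-0.0483963  -0.81538252 -0.09537026] 0.020625546949573977
[ 0.464 -0.014  0.008] 0.65
[ 0.551 -0.218  0.009] 0.56
[ 0.518 -0.233  0.012] 0.53
[ 0.605 -0.205  0.009] 0.49
[ 0.557 -0.037  0.007] 0.47
[ 0.572 -0.216  0.008] 0.37
[ 0.597 -0.208  0.017] 0.78
[ 0.553 -0.21   0.015] 0.62
[ 0.521 -0.228  0.016] 0.55
```

View pics/w10.png

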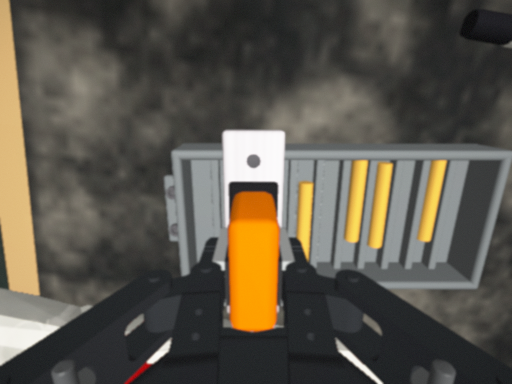

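View pics/s10.png

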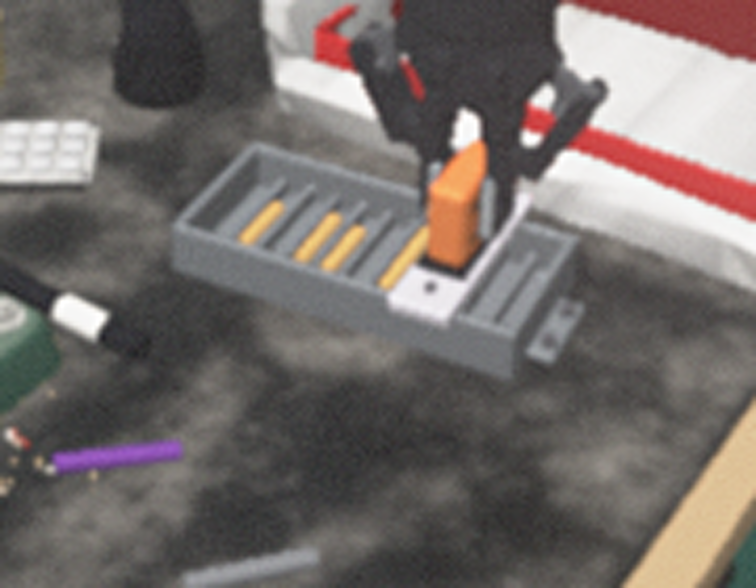

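All four rods lie parallel in grooves: wrist columns 305, 357, 381 and 433, with scene-camera heights of about 8–12 mm. Lifting the rake away and back to its spot.

```bash
python3 -m handwheel '[[[-8,0,0,0,0],[-25,0,0,0,0],[-48,0,0,0,0],[-62,5,-2,-3,0],[-65,17,-5,-8,0],[-65,33,-10,-14,0],[-65,50,-15,-20,0],[-65,68,-20,-26,0],[-65,86,-25,-31,0],[-65,100,-30,-36,0],[-65,110,-32,-38,0],[-65,114,-33,-38.6,0],[-65,114,-33,-38.6,0],[-65,114,-33,-38.6,0]]]'
python3 - <<'E'
from h import *
o=manip.observe();print(o["tcp_pos"],o["ft_force"],o["finger_gap"])
im=manip.capture("scene"); big=cv2.resize(im[150:290,190:370],None,fx=4.2,fy=4.2,interpolation=cv2.INTER_CUBIC);cv2.imwrite("pics/s11.png",big[:,:,::-1])
E
```

```text
t: 17.75
tcp_pos: [0.4397, -0.1248, 0.1173]
tcp_rot: [-0.276, 0.651, 0.276, 0.651]
ft_force: [0.2, 0.1, -2.7]
finger_gap: 0.021
[ 0.4396607  -0.12481891  0.11734962] [ 0.18111063  0.06403598 -2.70513231] 0.02095952275114299
```

View pics/s11.png

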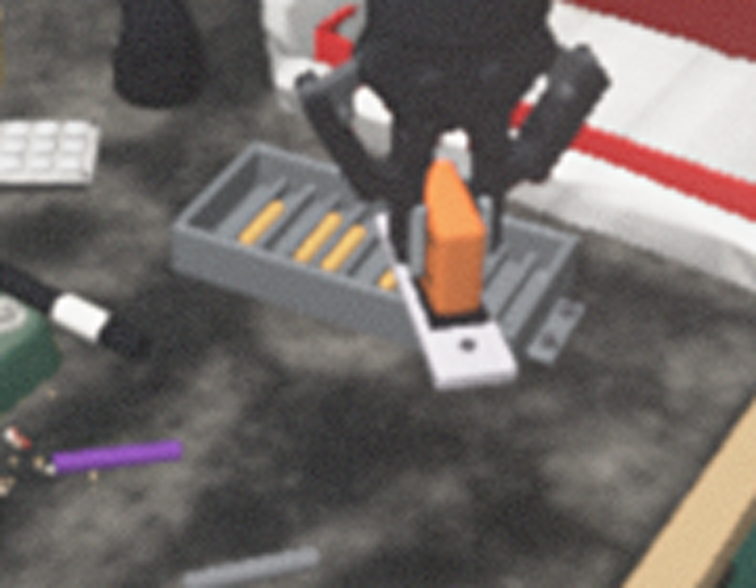

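```bash
python3 -m handwheel '[[[15,3,0,0,0],[35,6,0,0,0],[55,6,0,0,0],[70,6,0,0,0],[78,6,0,0,0],[81,6,0,0,0],[82.5,6,0,0,0],[83,6,0,0,0],[83,6,0,0,0],[83,6,0,0,0]]]'
```

```text
t: 18.8
tcp_pos: [0.4354, -0.1204, 0.0348]
tcp_rot: [-0.277, 0.651, 0.276, 0.651]
ft_force: [0.4, 0.0, -2.7]
finger_gap: 0.0209
```

```bash
python3 -m handwheel '[[[0.5,0,0,0,0],[1,0,0,0,0],[1.5,0,0,0,0],[1.5,0,0,0,0],[1.5,0,0,0,0]]]'
```

```text
t: 19.3
tcp_pos: [0.4355, -0.1205, 0.0343]
tcp_rot: [-0.277, 0.651, 0.276, 0.651]
ft_force: [-3.7, 0.3, 19.0]
finger_gap: 0.0208
```

Contact with the bench. Releasing, then going straight up.

```bash
python3 -m handwheel '[[[-0.7,0,0,0,0],[-0.7,0,0,0,0],[-0.7,0,0,0,20],[-0.7,0,0,0,40],[-0.7,0,0,0,60],[-0.7,0,0,0,60],[-0.7,0,0,0,60],[-0.7,0,0,0,60],[-10,0,0,0,60],[-25,0,0,0,60],[-50,0,0,0,60],[-80,0,0,0,60],[-110,0,0,0,60],[-130,0,0,0,60],[-140,0,0,0,60],[-140,0,0,0,60]]]'
python3 - <<'E'
from h import *
o=manip.observe();print(o["tcp_pos"],o["ft_force"],o["finger_gap"])
im=manip.capture("wrist");cv2.imwrite("pics/w12.png",im[:,:,::-1])
im=manip.capture("scene"); big=cv2.resize(im[150:290,190:370],None,fx=4.2,fy=4.2,interpolation=cv2.INTER_CUBIC);cv2.imwrite("pics/s12.png",big[:,:,::-1])
im=manip.capture("scene")
for t in("rake","keypad_1","marker_pen","rod_1"):
  print(t,[(np.round(d["point"],3).tolist(),round(d["score"],2)) for d in manip.mark_of("scene",t)])
E
```

```text
t: 20.9
tcp_pos: [0.4358, -0.1205, 0.1742]
tcp_rot: [-0.277, 0.65, 0.276, 0.652]
ft_force: [0.0, -0.2, -0.5]
finger_gap: 0.0515
[ 0.43583579 -0.12054703  0.17420879] [ 0.04732459 -0.24955106 -0.52614369] 0.05149033594756906
rake [([0.435, -0.121, -0.001], 0.78)]
keypad_1 [([0.762, -0.199, -0.001], 0.71), ([0.435, -0.124, 0.048], 0.15)]
marker_pen [([0.661, -0.103, -0.002], 0.76), ([0.435, -0.125, 0.045], 0.32)]
rod_1 [([0.56, -0.033, 0.007], 0.67), ([0.521, -0.23, 0.008], 0.65), ([0.606, -0.206, 0.011], 0.62), ([0.573, -0.217, 0.01], 0.43), ([0.558, -0.22, 0.011], 0.42)]
```

View pics/w12.png

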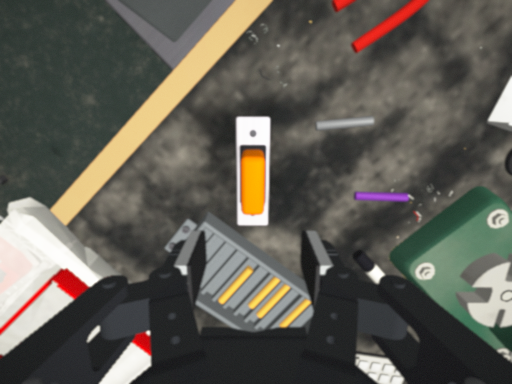

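View pics/s12.png

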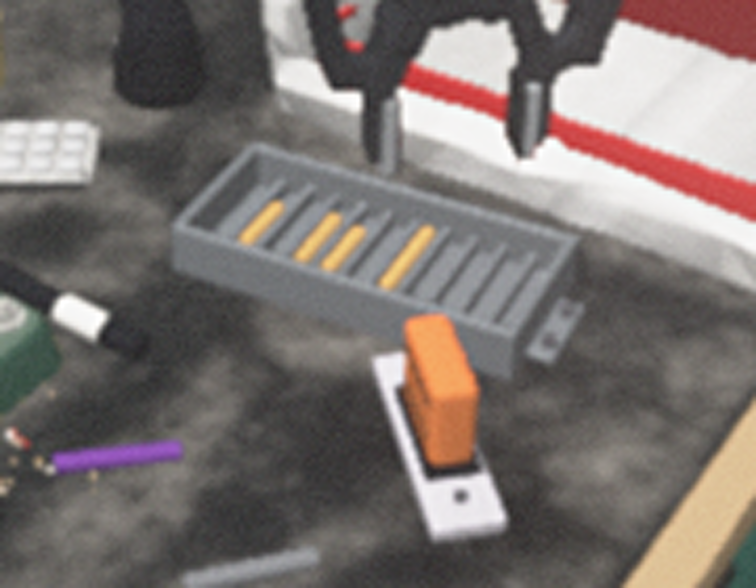

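The rake stands upright at (253,170) in the wrist view, clear of the tray, and all four rods are in grooves. Keypad and marker are unmoved, so I'm handing in.

```bash
python3 -c "
from plant import manip
print(manip.finish_job())"
```

```text
the job is handed in; nothing more can be done
None
```

I combed all four rods into grooves with the rake, stood it back on the bench clear of the tray, and handed the job in at about 21 s of the 51 s. No verdict is reported.

**Combing:** I gripped the rake by its orange grip at 90 N and set its bar across both long rims at the near end, about 77 mm from the middle. I combed along to the far end and partly back, pressing down with about 10 N. The fingers stayed on the grip throughout.

**Last checks:**
- **Rods:** the wrist and scene pictures show all four parallel in separate grooves. The scene camera puts their middles 8–11 mm above the bench, against 11 mm for a rod in a groove; that reading is only good to about 4 mm.
- **Rake:** it stands upright at about (0.435, -0.121), tips at bench level, released. By calculation it is over 10 mm from the tray.
- **Bystanders:** the keypad and marker were found within about 3 mm of where they started.

No check failed. The rod finder also reports the grey and purple look-alikes on the bench, which I left alone.

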